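# Refit the speed knob on its D-shaft and keep it pressed in

### The arm

A 6-joint arm with a two-finger parallel gripper is mounted at the origin on a cart in front of the work surface, level with it; the furniture and walls round the work are solid. World frame = base frame: x ahead of the robot, y to its left, z up, the work surface at z = 0. Lengths are in mm, angles in rad, forces in N, time in s.
With the tool pointing down it reaches from about 400 to 925 mm from the base axis. Payload 12.5 kg.
Tool frame: the origin (TCP) lies midway between the tips of the shut fingers; the grasp point (between the pads) lies 19 mm behind it; z points along the fingers, y is the line along which they close (so a half turn about z gives the same grasp; the last joint's range is limited). The gripper opens to 95 mm and grips with 3 to 60 N. Pads are 20 mm wide; open, the fingers measure 119 mm over their backs; the gripper's body (75 mm by 180 mm) begins 59 mm behind the grasp point.
Start: joints at [1.186, 0.491, 1.559, -0, 1.092, -0.106], TCP at [171.984, 600.89, 214.661] pointing down, gripper open.
Joint ranges: [-3.1, 3.1], [-0.84, 2.19], [0.05, 2.79], [-1.13, 4.28], [0.06, 2.93], [-2.69, 2.69]. Speed limits (rad/s): [2.22, 2.22, 2.79, 3.14, 3.14, 3.14].

### API

Orientations are given as [roll, pitch, yaw] about the fixed x, y, z axes, in that order (R = Rz(yaw) Ry(pitch) Rx(roll)).
In Python, from cell import state, viewer, env, models gives the robot as it stands. The module is installed in compiled form; this text tells all that it offers.
- The arm moves only by the tool arm_command, never from a script. Its argument "rows" is a list of rows, each a list of 2 entries, a list of its own where there are three numbers: the shift along the tool's x, y, z normalised to -1 to 1, where 1 is 0.25 m, then the turn about the tool's z normalised to -1 to 1, where 1 is pi rad. A call has exactly 5 rows; each row shifts and turns the commanded pose from where the row before left it, along the tool's axes as they then stand; what a row does not reach is not made up. A row lasts 1/10 s, in which the tool goes at most 50 mm and 8.59 degrees, less where a joint would pass 70% of its speed; a pose out of reach is approached as far as the arm can. A call with a number of a shift or a turn outside -1 to 1 is refused whole. A call with a gripper value outside its range is refused whole. "claw" is the opening, from 0 (shut) to 1 (fully open), set as the call begins (left out, the last holds). The fingers move at their own pace and stop on an object; the grip force is fixed at half the most. Time passes only in rows, so rows that do not move let the fingers close, or fill a call up. It gives the time, the measured TCP pose, the force, the opening and the grip force at its end, in the units of the state.
- state(): the state, without advancing time (a new reading comes with each control period).
- viewer.read_camera(name): name is "side" or "top"; returns (picture, depth): 384x512x3 uint8, red, green, blue; 384x512 float32, mm along the optical axis (not along the pixel's ray), 0 where there is no reading.
- viewer.get_calibration(name): a dict with "camera_matrix" (3x3 intrinsics, pixels), "dist_coeffs" ([k1, k2, p1, p2, k3] as OpenCV has them; the pictures are not rectified), "world_to_cam" (4x4, takes a point from world to camera coordinates). Camera axes: x right, y up, looking along -z (the intrinsics and any distortion apply to the point x, -y, -z); pixel columns grow to the right and rows downward; lengths in mm; the calibration is good to about 2 mm. A picture is of the moment at which its call begins. get_calibration takes no time and is no camera call.
- env.job_done(): hands the job in; it is judged then, once.
Trained networks look in the newest picture that a camera, given by its name, has taken for a name from the list of things; names that differ only in an ending like _2 or _b are one class to them, and where a whole thing is asked for, a point or a joint stands for the part that bears it (a point fixed in the world has none). Each returns a list of dicts, best first, with "confidence" (0 to 1); they miss things now and then, are a little off and sometimes report something else, mostly with a low value. They report only what shows in the picture. A call takes as long as a camera call. They do not tell look-alikes from the thing itself.
- models.search_frame(camera, label): "position" ([x, y, z] in mm, in world coordinates, good to about 4 mm: the middle of the surface that is visible of it).
- models.mark_of(camera, label): "position" ([x, y, z] in mm, in world coordinates, good to about 4 mm: a listed point, or the origin of a listed thing).
The state is a dict: "t": time; "joints": joint angles; "qvel": joint speeds; "tau": joint torques, N m; "eef_pos": TCP position; "tcp_rot": TCP orientation; "ft_force": force on the tool from outside, world axes, zero at the start; "moment": the same for the moment, N m; "opening": opening from 0.0 (shut) to 1.0 (fully open); "grip_force": force on a finger pad.
Only numpy, scipy, OpenCV 4.12 (cv2) and the standard library are available. Lean on these libraries where they do the work, as an engineer would, in place of code of your own. Each camera call takes 0.05 s, during which the arm holds its last target. There are 200 camera calls.

### The job

The knob has come off the dust extractor's speed-control box. Pick it up, turn it so that the flat in its bore matches the flat of the bare shaft, push it fully home onto the shaft, and then press knob and shaft down together against the spring, gently, until you feel the stop. Finish like that, still gripping the knob and keeping the shaft pressed in at its stop; do not ram it, and leave the loose sanding block and screwdriver where they are.

Things in the scene. Friction and masses are not known exactly. Their poses are not given: they have to be found in the camera images.
- knob: Loose dark grey plastic knob, about 70 g, standing bore down. Fluted skirt 48 mm across, 22 mm high, with a bar grip across its top. Origin: centre of the underside, z up. The D-bore is centred in the underside, 19.4 mm across, 16 mm deep, mouth chamfered; its flat is on the -x side (below the bar's pointed end), 4.2 mm from the axis.
- knob_grip (a point): Middle of the knob's bar grip, where to pinch it: 36 mm above the knob's underside, 2 mm to +x of its axis; axes as the knob's. The bar is 14 mm wide (along y), runs from x = -23 (pointed end, towards the robot within 0.6 rad) to +18 mm (square end) of the knob's axis, and from 20 to 46 mm above the underside; its sides are parallel from -13 to +18 mm.
- control_box: Fixed grey metal box, 110 x 110 mm and 60 mm high, aluminium top plate, switch on its front (-x), cable gland at its back (+x). A round bush in the middle of the top reaches 67 mm above the bench; the bare shaft stands in it. Origin: centre of its underside on the bench, z up.
- spindle_tip (a point): Centre of the end face of the bare steel D-shaft, upright in the box's middle, 92 mm above the bench when not pressed. Shaft 18 mm thick, tip chamfered; its flat, 3.5 mm from the axis, faces this frame's -x. z is up. With the knob fully on, the knob's origin is 16 mm below this point and both x axes agree; within 0.1 rad it slides on with little force.
- spindle (a joint): How far the shaft is pressed down: 0 = out, 0.007 m = at its stop. A spring pushes it up with 5 N at the start of the travel, about 15 N just before the stop; at the stop the force rises steeply. The knob's skirt then still clears the bush by about 2 mm.
- spindle_turn (a joint): Angle of the shaft about its upright axis in the box (rad, anticlockwise from above; 0 = flat faces the front of the box). Between -0.5 and 0.5; very stiff (0.8 N m): turn the knob to suit the shaft.
- sanding_block: Loose brown sanding block, 65 x 110 x 31 mm, lying near the bench's front edge: leave it alone. Origin: centre of its underside.
- screwdriver: Loose short black-handled screwdriver, 26 x 120 x 25 mm, lying near the bench's front edge: leave it alone. Origin: centre of its underside.
Not all that is in view belongs to the job. Several things have the shape of the knob; the one meant has the colours described above.

How it is judged:
By the outcome, as a careful person would: the job done as asked, in the order asked, and still so for the second after the job is handed in, while the arm keeps its last pose, push and grip.
It also fails if it takes over 54 s, if anything falls off the work surface, if the arm or the gripper's body presses on something with over 40 N, if the wrist force passes 120 N, or if a joint passes its speed limit or range.

## Working session

There is one attempt and no reset: what is moved stays moved. The work goes in short steps, Python scripts to look and compute and a tool call to move; the robot and the scene stay as the last step left them, time stands still between calls to the robot, and variables do not carry over. Pictures are saved under pics/ and viewed, at most 10 in all, crops included, and the job is handed in when it is done.

Besides the shell and the picture viewer there is one more tool, called after "Emit:" as name(argument=value, ...) on one line, values as JSON. arm_command: Moves the arm, as the interface text tells. Scaled input: -1 to 1 covers 0.25 m each way for a shift and pi rad each way for a turn. Its arguments: {"type":"object","properties":{"rows":{"type":"array","items":{"type":"array"}},"claw":{"type":"number"}},"required":["rows"]}

```bash
mkdir -p pics; cat > h.py <<'E'
import numpy as np, cv2
from cell import state, viewer, env, models
def grab(n):
    im,d=viewer.read_camera(n); return im,d
def world(n,px,depth):
    c=viewer.get_calibration(n); K=np.array(c["camera_matrix"],float)
    p=cv2.undistortPoints(np.array(px,float).reshape(-1,1,2),K,np.array(c["dist_coeffs"],float)).reshape(-1,2)
    d=np.array(depth,float).reshape(-1)
    P=np.c_[p[:,0]*d,-p[:,1]*d,-d,np.ones(len(d))]
    return (np.linalg.inv(np.array(c["world_to_cam"]))@P.T).T[:,:3]
def cloud(n,d):
    v,u=np.mgrid[0:d.shape[0],0:d.shape[1]]
    W=world(n,np.c_[u.ravel(),v.ravel()],d.ravel()).reshape(*d.shape,3); W[d==0]=np.nan; return W
def save(f,im): cv2.imwrite("pics/"+f,im[:,:,::-1])
E
python3 - <<'E'
from h import *
np.set_printoptions(precision=1,suppress=True)
ims=[]
for n in("top","side"):
    im,d=grab(n); np.savez(f"{n}0.npz",im=im,d=d); save(n+"0.png",im)
    print(n,np.array(viewer.get_calibration(n)["world_to_cam"]))
    for l in("knob","knob_grip","spindle_tip","control_box"):
        for f in(models.search_frame,models.mark_of):
            try: print(l,f.__name__,[(np.array(r["position"]),round(r["confidence"],2)) for r in f(n,l)])
            except Exception as e: print(l,e)
print(state())
E
```

```text
top [[  -0.    -1.    -0.   300.9]
 [   1.    -0.     0.2 -454.6]
 [  -0.2   -0.     1.  -868.9]
 [   0.     0.     0.     1. ]]
knob call [(array([502.8, 231.8,  21.4]), 0.56), (array([570.3, 215.9,  26.4]), 0.48)]
knob call [(array([505.2, 233.5,   0.7]), 0.7), (array([510.1, 145.5,   5. ]), 0.68), (array([575.6, 212.5,   5.8]), 0.55)]
knob_grip call [(array([576.1, 209.3,  22.1]), 0.65), (array([508.5, 153. ,  23.5]), 0.6), (array([498.6, 235.2,  21.5]), 0.53)]
knob_grip call [(array([579.6, 211.9,  35.8]), 0.81), (array([513.2, 149.5,  40.4]), 0.76), (array([501.8, 231.9,  35.1]), 0.61)]
spindle_tip call [(array([488. , 399.7,  90. ]), 0.48), (array([507.2, 149.7,  21.3]), 0.36)]
spindle_tip call [(array([489.5, 399.9,  88.8]), 0.44)]
control_box call [(array([488.5, 399.2,  59.7]), 0.8), (array([336.3, 214. ,  30.4]), 0.16)]
control_box call [(array([491. , 400.8,  -1.4]), 0.89)]
side [[   1.     0.1    0.  -463.2]
 [  -0.     0.5    0.9 -189.8]
 [   0.    -0.9    0.5 -656.5]
 [   0.     0.     0.     1. ]]
knob call [(array([517.1, 137.4,  19.4]), 0.81), (array([507.2, 221.8,  
[... 256 characters left out ...]
1.1]), 0.81)]
knob_grip call [(array([498.3, 231.3,  37.3]), 0.92), (array([509.6, 143.3,  34.3]), 0.63), (array([576. , 213.4,  36.4]), 0.58)]
spindle_tip call []
spindle_tip call [(array([490. , 400.4,  90.1]), 0.4)]
control_box call [(array([491.5, 359.4,  50. ]), 0.78)]
control_box call [(array([490.6, 401.7,  -5.7]), 0.64)]
{'t': 0.9, 'joints': array([ 1.2,  0.5,  1.6,  0. ,  1.1, -0.1]), 'qvel': array([ 0.,  0.,  0., -0., -0., -0.]), 'tau': array([  0. , -61.2, -25.8,   0.1,   0. ,   0. ]), 'eef_pos': array([172. , 600.9, 214.7]), 'tcp_rot': array([3.1, 0. , 2.9]), 'ft_force': array([-0. ,  0.6,  0.3]), 'moment': array([-0., -0.,  0.]), 'grip_force': 0.0, 'opening': 1.0017866702524598}
```

View pics/top0.png

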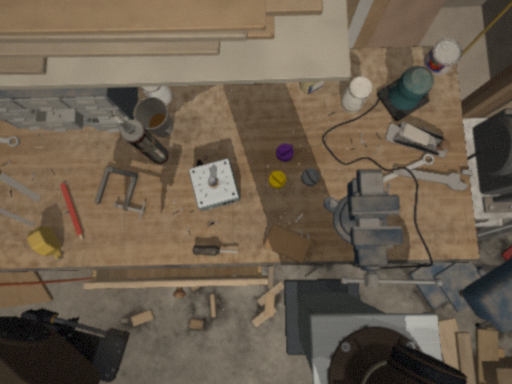

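View pics/side0.png

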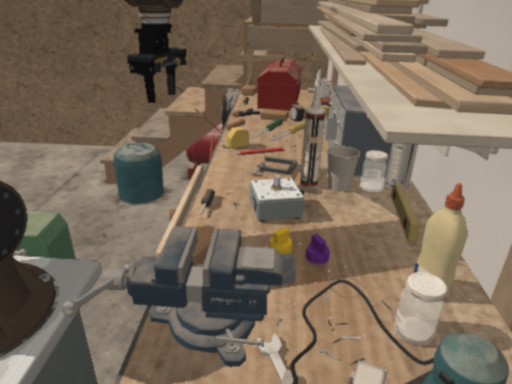

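Candidates: purple knob at top (285,152), yellow at (278,179), and grey at (310,177). By its colour the grey one is meant. It is near the vice. I'll check it and the shaft in one close crop.

```bash
python3 - <<'E'
from h import *
np.set_printoptions(precision=1,suppress=True)
z=np.load("top0.npz"); im,d=z["im"],z["d"]; W=cloud("top",d); np.save("W.npy",W)
s=np.load("side0.npz"); Ws=cloud("side",s["d"])
A=im[157:197,290:330]; B=im[145:225,175:255]; C=s["im"][225:305,237:317]
r=lambda a:cv2.resize(a,(400,400),interpolation=cv2.INTER_CUBIC)
save("c0.png",np.hstack([r(A),r(B)])[:, :800])
# knob: heights
def box(W,x0,x1,y0,y1,z0,z1):
    m=(W[...,0]>x0)&(W[...,0]<x1)&(W[...,1]>y0)&(W[...,1]<y1)&(W[...,2]>z0)&(W[...,2]<z1); return W[m]
for nm,w in(("top",W),("side",Ws)):
    P=box(w,475,545,115,180,30,60); print(nm,"bar",len(P),P.mean(0) if len(P) else 0,np.median(P[:,2]) if len(P) else 0)
    P=P[:,:2]
    if len(P)>5:
        print(cv2.minAreaRect(P.astype(np.float32)))
    P=box(w,475,545,115,180,10,60); print("all",len(P),P.min(0),P.max(0))
    P=box(w,470,510,380,420,80,105); print(nm,"shaft",len(P),P.mean(0) if len(P) else 0); print(P if nm=='x' else '')
    P=box(w,410,570,320,480,55,64); print("boxtop",len(P),P.mean(0),cv2.minAreaRect(P[:,:2].astype(np.float32)))
# obstacles map: max z grid 20mm
g=W.reshape(-1,3); g=g[~np.isnan(g[:,0])]
print("rows x from 640 down; cols y 480..20 step 20")
for x in range(640,380,-20):
    print(x,[int(max([0,*g[(abs(g[:,0]-x)<10)&(abs(g[:,1]-y)<10)][:,2]])) for y in range(460,0,-20)])
E
```

```text
top bar 96 [508.1 144.8  44.6] 46.10637268256221
((507.243408203125, 143.04013061523438), (40.313018798828125, 14.766407012939453), 23.89919662475586)
all 248 [485.9 123.3  11.4] [531.7 167.6  51.4]
top shaft 35 [491.1 398.2  91.2]

boxtop 1565 [489.4 397.4  60.4] ((489.7276306152344, 398.05767822265625), (108.5284652709961, 107.95695495605469), 14.009676933288574)
side bar 119 [519.1 142.9  40.8] 42.42436228964607
((517.8504638671875, 145.9055938720703), (21.491836547851562, 13.496966361999512), 21.110862731933594)
all 291 [509.7 118.8  10. ] [534.4 154.7  47.6]
side shaft 46 [493.1 396.2  87.8]

boxtop 858 [492.2 388.1  60. ] ((491.1889343261719, 397.1158447265625), (106.11318969726562, 108.58740234375), 14.531783103942871)
rows x from 640 down; cols y 480..20 step 20
640 [478, 478, 477, 478, 478, 477, 478, 478, 477, 478, 478, 307, 307, 308, 307, 307, 308, 308, 308, 32, 31, 3, 4]
620 [4, 3, 4, 3, 4, 4, 3, 3, 4, 3, 4, 4, 3, 4, 4, 5, 4, 4, 34, 30, 3, 4, 4]
600 [3, 5, 2, 4, 5, 3, 4, 4, 4, 3, 4, 3, 25, 46, 5, 3, 4, 5, 28, 3, 4, 4, 8]
580 [3, 3, 3, 3, 5, 5, 5, 3, 5, 4, 4, 23, 48, 50, 23, 4, 3, 4, 22, 18, 4, 7, 7]
560 [4, 38, 4, 3, 55, 61, 4, 4, 4, 4, 3, 19, 49, 25, 4, 4, 3, 4, 4, 16, 12, 4, 9]
540 [56, 62, 63, 64, 64, 64, 4, 3, 3, 3, 6, 5, 3, 4, 4, 15, 4, 4, 3, 6, 11, 11, 10]
520 [62, 64, 63, 63, 64, 64, 56, 3, 4, 4, 22, 48, 25, 3, 4, 48, 50, 25, 4, 4, 6, 4, 4]
500 [62, 63, 64, 94, 83, 65, 62, 3, 5, 5, 24, 49, 50, 5, 3, 47, 51, 25, 6, 6, 5, 128, 128]
480 [54, 63, 63, 95, 70, 64, 63, 4, 5, 4, 4, 25, 46, 5, 3, 23, 46, 5, 5, 5, 105, 133, 134]
460 [3, 62, 64, 64, 63, 65, 65, 4, 5, 5, 3, 5, 4, 5, 3, 4, 3, 3, 14, 13, 115, 135, 134]
440 [5, 63, 64, 63, 63, 62, 57, 5, 4, 3, 4, 3, 5, 3, 5, 4, 4, 15, 31, 145, 147, 147, 147]
420 [7, 63, 62, 38, 4, 3, 3, 5, 4, 4, 4, 4, 5, 3, 3, 4, 3, 5, 22, 147, 147, 147, 148]
400 [4, 5, 8, 8, 4, 4, 4, 4, 4, 4, 4, 4, 2, 4, 10, 4, 5, 3, 4, 148, 148, 147, 148]
```

View pics/c0.png

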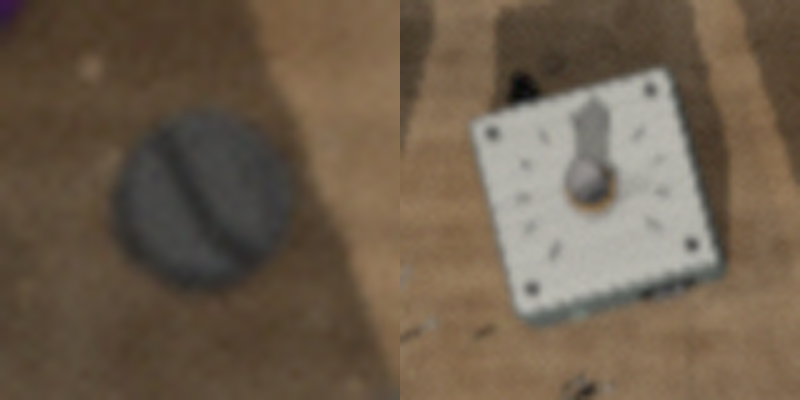

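Left: the dark grey knob, centred at about top (310,177), its bar running from upper left to lower right. Right: the box, with the shaft tip near top (213,181). The shaft flat isn't resolved at this scale, so I'll average several frames.

```bash
python3 - <<'E'
from h import *
np.set_printoptions(precision=2,suppress=True)
out={}
for n in("top","side"):
    I=[];D=[]
    for i in range(12):
        a,b=grab(n); I.append(a.astype(float)); D.append(b)
    out[n]=np.mean(I,0); D=np.array(D); D=np.median(D,0); out[n+"d"]=D
np.savez("avg.npz",**out)
def proj(n,P):
    c=viewer.get_calibration(n); K=np.array(c["camera_matrix"],float)
    q=(np.array(c["world_to_cam"])@np.c_[P,np.ones(len(P))].T)[:3].T; q=q*[1,-1,-1]
    return cv2.projectPoints(q,np.zeros(3),np.zeros(3),K,np.array(c["dist_coeffs"],float))[0].reshape(-1,2)
tiles=[]
for n in("top","side"):
    p=proj(n,np.array([[490,398.5,92.]]))[0]; u,v=np.round(p).astype(int); print(n,p, np.array(viewer.get_calibration(n)["camera_matrix"])[0,0])
    c=out[n][v-12:v+13,u-12:u+13]; c=np.clip((c-c.min())/(c.max()-c.min())*255,0,255).astype(np.uint8)
    tiles.append(cv2.resize(c,(400,400),interpolation=cv2.INTER_CUBIC))
save("c1.png",np.hstack(tiles))
p=proj("top",np.array([[507,143,46.]]))[0]; u,v=np.round(p).astype(int)
W=cloud("top",out["topd"])
k=W[v-20:v+20,u-20:u+20].reshape(-1,3); k=k[(k[:,2]>36)&(np.hypot(k[:,0]-507,k[:,1]-144)<32)]
print(len(k),k.mean(0)); _,_,V=np.linalg.svd(k[:,:2]-k[:,:2].mean(0)); print(V, np.arctan2(V[0,1],V[0,0]))
R=cv2.minAreaRect(k[:,:2].astype(np.float32)); print(R)
q=(k[:,:2]-k[:,:2].mean(0))@V.T; 
for a in range(-26,26,6):
    m=(q[:,0]>=a)&(q[:,0]<a+6)
    if m.sum(): print(a,m.sum(),q[m,1].min(),q[m,1].max(),np.median(k[m,2]))
k=W[v-20:v+20,u-20:u+20].reshape(-1,3);k=k[(k[:,2]>12)&(np.hypot(k[:,0]-507,k[:,1]-144)<35)]
print(len(k),cv2.minEnclosingCircle(k[k[:,2]<30][:,:2].astype(np.float32)))
B=cloud("top",out["topd"]).reshape(-1,3); B=B[(abs(B[:,0]-490)<85)&(abs(B[:,1]-398)<85)]
T=B[(B[:,2]>55)&(B[:,2]<64)]; print("box",cv2.minAreaRect(T[:,:2].astype(np.float32)),np.median(T[:,2]))
S=B[(B[:,2]>80)]; print("shaft",len(S),S.mean(0),cv2.minEnclosingCircle(S[:,:2].astype(np.float32)))
S=cloud("side",out["sided"]).reshape(-1,3);S=S[(abs(S[:,0]-490)<15)&(abs(S[:,1]-398)<15)&(S[:,2]>72)]; print(len(S),S.min(0),S.max(0),S.mean(0))
b=B; print("bench",np.median(b[b[:,2]<10][:,2]))
print(models.mark_of("top","spindle_tip"),models.mark_of("top","knob"))
E
```

```text
top [211.02 179.98] 349.1843262327079
side [275.3  175.98] 401.1406819579883
87 [508.69 144.52  45.61]
[[-0.91 -0.42]
 [-0.42  0.91]] -2.7127716830766255
((507.1091003417969, 142.99673461914062), (40.03617858886719, 13.81510066986084), 24.639171600341797)
-20 12 -7.610998389655735 6.205465361993154 46.15898075069964
-14 14 -7.544362204206922 5.952127667928374 46.5338221200775
-8 14 -7.584302819604948 5.900641483370266 46.331341590848126
-2 13 -7.3997449361226115 5.900173162340514 46.646634026449306
4 13 -7.293326434937388 6.026013855576651 46.95302294360363
10 14 -7.276491927136497 6.073020155308066 46.27232500000548
16 6 -1.9841054855041753 2.658385256285087 46.25223881093194
22 1 -0.6046952134597039 -0.6046952134597039 37.507647127961604
246 ((508.96942138671875, 144.16769409179688), 23.573705673217773)
box ((490.5440368652344, 398.1427001953125), (106.94004821777344, 107.26688385009766), 14.075200080871582) 60.548611224188335
shaft 37 [491.04 398.54  90.64] ((491.05047607421875, 398.0745849609375), 8.718426704406738)
68 [484.72 389.51  72.04] [501.26 404.39  92.81] [492.81 396.18  83.83]
bench 0.5439341999547196
[{'position': [489.5, 403.0, 89.1], 'confidence': 0.56}, {'position': [508.0, 152.0, 41.4], 'confidence': 0.31}] [{'position': [505.3, 231.4, -1.9], 'confidence': 0.84}, {'position': [514.3, 139.8, 3.5], 'confidence': 0.76}, {'position': [574.5, 216.5, 3.8], 'confidence': 0.5}]
```

View pics/c1.png

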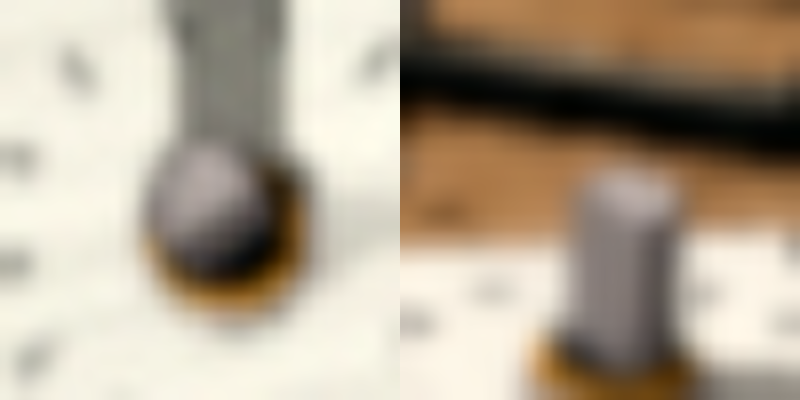

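The averaged crops show the flat facing roughly the front, towards the lower right in the top view. The shaft is at about (490.7,398.2) and its bush at top ≈(213,182). The knob origin is about (509,144) with yaw ≈0.43. First move: turn the tool while the script gives the exact pose.

```bash
cat > go.py <<'E'
import sys
from h import *
s=state(); t=np.array(s["eef_pos"]); rot=np.array(s["tcp_rot"]); yaw=rot[2]
print("t",round(s["t"],2),"tcp",t.round(2),"rot",rot.round(4),"F",np.array(s["ft_force"]).round(2),"M",np.array(s["moment"]).round(3),"open",round(s["opening"],3),"grip",round(s["grip_force"],1),"j6",round(s["joints"][5],3))
if len(sys.argv)>4:
    g=np.array([float(a) for a in sys.argv[1:4]])-t; ty=float(sys.argv[4])
    from scipy.spatial.transform import Rotation as R
    d=R.from_euler("xyz",rot).inv().apply(g)
    dy=(ty-yaw+np.pi)%(2*np.pi)-np.pi
    print("shift mm",d.round(2),"norm",(d/250).round(4),"turn about tool z norm",round(-dy/np.pi,4),"rad",round(-dy,4))
E
python3 go.py 511 145 130 3.57
```

```text
t 2.2 tcp [171.98 600.89 214.67] rot [3.1415 0.     2.8628] F [0.55 0.59 0.27] M [-0.005 -0.038 -0.004] open 1.0 grip 0.0 j6 -0.106
shift mm [-451.39 -345.     84.65] norm [-1.8056 -1.38    0.3386] turn about tool z norm -0.2251 rad -0.7072
```

Emit:
arm_command(rows=[[[0, 0, 0], -0.04], [[0, 0, 0], -0.04], [[0, 0, 0], -0.04], [[0, 0, 0], -0.04], [[0, 0, 0], -0.04]], claw=0.5)

```text
t: 2.7
eef_pos: [172.0, 600.9, 214.7]
tcp_rot: [3.142, 0.0, -2.787]
ft_force: [0.6, 0.7, -0.2]
opening: 0.634
grip_force: 0.0
```

```bash
python3 go.py 511 145 130 3.57
```

```text
t 2.7 tcp [171.98 600.9  214.66] rot [ 3.1415e+00  1.0000e-04 -2.7869e+00] F [ 0.59  0.67 -0.17] M [0.064 0.051 0.008] open 0.634 grip 0.0 j6 -0.739
shift mm [-159.55 -545.28   84.63] norm [-0.6382 -2.1811  0.3385] turn about tool z norm -0.0235 rad -0.0737
```

Emit:
arm_command(rows=[[[-0.043, -0.145, 0.01], 0], [[-0.043, -0.145, 0.01], 0], [[-0.043, -0.145, 0.01], 0], [[-0.043, -0.145, 0.01], 0], [[-0.043, -0.145, 0.01], 0]])

```text
t: 3.2
eef_pos: [285.2, 447.8, 202.2]
tcp_rot: [3.141, 0.0, -2.792]
ft_force: [0.0, 1.1, 0.4]
opening: 0.502
grip_force: 0.0
```

Emit:
arm_command(rows=[[[-0.043, -0.145, 0.02], 0], [[-0.043, -0.145, 0.02], 0], [[-0.043, -0.145, 0.02], 0], [[-0.043, -0.145, 0.02], 0], [[-0.043, -0.145, 0.02], 0]])

```text
t: 3.7
eef_pos: [397.9, 295.9, 177.2]
tcp_rot: [3.141, 0.001, -2.792]
ft_force: [0.5, 0.7, 0.3]
opening: 0.497
grip_force: 0.0
```

Emit:
arm_command(rows=[[[-0.042, -0.145, 0.03], 0], [[-0.042, -0.145, 0.03], 0], [[-0.042, -0.145, 0.03], 0], [[-0.042, -0.145, 0.03], 0], [[-0.04, -0.145, 0.03], -0.0235]])

```text
t: 4.2
eef_pos: [509.0, 143.3, 139.5]
tcp_rot: [-3.142, 0.001, -2.718]
ft_force: [0.8, 1.4, -0.2]
opening: 0.498
grip_force: 0.0
```

```bash
python3 go.py 511 145 60 3.57; cat > fit.py <<'E'
# offline: fit shaft yaw by rendering regions in both averaged pictures
from h import *
from scipy.ndimage import gaussian_filter
A=np.load("avg.npz"); S=8
C={n:{k:np.array(v,float) for k,v in viewer.get_calibration(n).items()} for n in("top","side")}
def proj(n,P):
    c=C[n]; q=(c["world_to_cam"]@np.c_[P,np.ones(len(P))].T)[:3].T*[1,-1,-1]
    return cv2.projectPoints(q,np.zeros(3),np.zeros(3),c["camera_matrix"],c["dist_coeffs"])[0].reshape(-1,2)
def D(psi,r=9.):
    a0=np.arccos(3.5/9); a=np.linspace(a0,2*np.pi-a0,50)+psi+np.pi; return np.c_[r*np.cos(a),r*np.sin(a)]
circ=lambda r:np.c_[r*np.cos(np.linspace(0,6.28,60)),r*np.sin(np.linspace(0,6.28,60))]
def cost(n,psi,dx,dy,rb,sg,off=(490.7,398.2)):
    c0=np.array([off[0]+dx,off[1]+dy]); H=lambda xy,z:np.c_[xy+c0,np.full(len(xy),z)]
    u,v=np.round(proj(n,np.array([[490.7,398.2,80.]]))[0]).astype(int); w=9
    lab=np.zeros((2*w*S,2*w*S),np.uint8)
    def fill(P,k):
        p=((proj(n,P)-[u-w-.0,v-w-.0]+.5)*S).astype(np.float32); cv2.fillConvexPoly(lab,cv2.convexHull(p).astype(np.int32),k)
    fill(np.r_[H(circ(rb),60),H(circ(rb),67)],1); fill(H(circ(rb),67),2)
    d=D(psi); N=len(d)
    cam=np.linalg.inv(C[n]["world_to_cam"])[:3,3]
    P0=H(d,67);P1=H(d,91)
    e=np.r_[d,d[:1]]
    quads=[]
    for i in range(N):
        j=(i+1)%N; nrm=np.array([e[i+1][1]-e[i][1],-(e[i+1][0]-e[i][0])]); mid=(P0[i]+P1[j])/2
        if nrm@(cam[:2]-mid[:2])>0:
            a=np.arctan2(nrm[1],nrm[0])
            k=3 if i==N-1 else 4+int(((a+np.pi)/(2*np.pi)*8)%8)
            quads.append((P0[[i,j]],P1[[i,j]],k))
    for a,b,k in quads: fill(np.r_[a,b],k)
    fill(H(d*8/9,92),12)
    f=[]
    for k in range(1,13):
        m=gaussian_filter((lab==k).astype(float),sg*S).reshape(2*w,S,2*w,S).mean((1,3))
        if m.max()>.05: f.append(m.ravel())
    I=A[n][v-w:v+w,u-w:u+w].reshape(-1,3)
    F=np.array(f).T; bgm=np.array(f).sum(0)
    sel=bgm>.35; X=np.c_[F,1-F.sum(1)][sel]; Y=I[sel]
    R=np.linalg.solve(X.T@X+1e-2*np.eye(X.shape[1]),X.T@Y); return ((X@R-Y)**2).sum()/sel.sum()
from scipy.optimize import minimize
for n in("top","side"):
    for psi in np.arange(-.3,.85,.1):
        b=min((minimize(lambda p:cost(n,psi,p[0]*3,p[1]*3,12+p[2],.5),x0,method="Nelder-Mead",options=dict(maxfev=70,initial_simplex=np.array([x0]+[np.add(x0,d) for d in np.eye(3)*.5]))) for x0 in([0,0,0],[.5,.5,1])),key=lambda r:r.fun)
        print(n,round(psi,2),round(b.fun,1),(b.x*[3,3,1]).round(1))
E
time timeout 400 python3 fit.py
```

```text
t 4.2 tcp [508.95 143.25 139.48] rot [-3.1416e+00  5.0000e-04 -2.7178e+00] F [ 0.84  1.37 -0.19] M [0.014 0.035 0.03 ] open 0.498 grip 0.0 j6 -1.845
shift mm [-2.55  0.75 79.48] norm [-0.0102  0.003   0.3179] turn about tool z norm -0.0015 rad -0.0047
top -0.3 308.3 [ 0.5 -0.1 -0.2]
top -0.2 290.9 [ 0.9 -0.3 -0.1]
top -0.1 241.0 [ 0.5 -0.  -0.6]
top 0.0 227.3 [ 0.9  0.3 -0.5]
top 0.1 149.6 [-0.1 -0.  -2.2]
top 0.2 130.6 [ 0.3 -0.4 -1.4]
top 0.3 95.8 [-0.9 -0.6 -2. ]
top 0.4 58.9 [-0.2 -0.6 -2.2]
top 0.5 47.6 [-0.4 -1.  -2.4]
top 0.6 39.4 [-0.4 -0.9 -2.4]
top 0.7 80.2 [-0.2 -0.2 -1.1]
top 0.8 72.0 [-0.1 -0.7 -1.2]
side -0.3 292.1 [ 3.5  5.4 -2.3]
side -0.2 355.1 [ 5.2  4.9 -3.1]
side -0.1 310.4 [ 3.4  4.7 -2.5]
side 0.0 340.3 [ 5.2  4.9 -3.2]
side 0.1 288.1 [ 3.5  5.5 -2.3]
side 0.2 355.6 [ 5.3  4.5 -3. ]
side 0.3 337.5 [ 5.1  4.7 -3.1]
side 0.4 238.9 [ 3.4  4.4 -2.2]
side 0.5 217.0 [ 3.4  4.5 -2.5]
side 0.6 234.9 [ 3.2  3.6 -2.2]
side 0.7 265.4 [ 2.9  2.6 -1.4]
side 0.8 283.7 [ 3.   2.5 -1.6]
real	1m18.488s
user	1m16.148s
sys	0m2.863s
```

Both cameras fit best at a shaft yaw of about 0.55. Descending on the knob now.

Emit:
arm_command(rows=[[[-0.01, 0.003, 0.06], -0.0015], [[0, 0, 0.08], 0], [[0, 0, 0.08], 0], [[0, 0, 0.06], 0], [[0, 0, 0.04], 0]])

```text
t: 4.7
eef_pos: [509.8, 146.3, 58.7]
tcp_rot: [3.141, -0.001, -2.714]
ft_force: [0.3, -0.5, 1.3]
opening: 0.499
grip_force: 0.0
```

```bash
python3 go.py 511 145 25.5 3.57
```

```text
t 4.7 tcp [509.83 146.27  58.67] rot [ 3.1413e+00 -8.0000e-04 -2.7136e+00] F [ 0.31 -0.52  1.25] M [ 0.025 -0.009 -0.004] open 0.499 grip 0.0 j6 -1.844
shift mm [-0.57 -1.65 33.16] norm [-0.0023 -0.0066  0.1327] turn about tool z norm -0.0001 rad -0.0004
```

Emit:
arm_command(rows=[[[-0.002, -0.0065, 0.03], 0], [[0, 0, 0.04], 0], [[0, 0, 0.04], 0], [[0, 0, 0.022], 0], [[0, 0, 0], 0]])

```text
t: 5.2
eef_pos: [510.9, 145.1, 25.9]
tcp_rot: [3.141, -0.001, -2.714]
ft_force: [-0.1, -0.2, -0.3]
opening: 0.496
grip_force: 0.0
```

```bash
python3 go.py 511 145 25.5 3.57
```

```text
t 5.2 tcp [510.86 145.05  25.94] rot [ 3.1412e+00 -1.0000e-03 -2.7136e+00] F [-0.13 -0.23 -0.28] M [ 0.085  0.033 -0.009] open 0.496 grip 0.0 j6 -1.847
shift mm [-0.11 -0.11  0.44] norm [-0.0004 -0.0004  0.0018] turn about tool z norm -0.0001 rad -0.0004
```

No contact with the skirt. Closing.

Emit:
arm_command(rows=[[[0, 0, 0], 0], [[0, 0, 0], 0], [[0, 0, 0], 0], [[0, 0, 0], 0], [[0, 0, 0], 0]], claw=0)

```text
t: 5.7
eef_pos: [511.2, 145.1, 26.8]
tcp_rot: [-3.142, 0.0, -2.714]
ft_force: [-1.1, 1.2, 2.4]
opening: 0.149
grip_force: 30.0
```

Emit:
arm_command(rows=[[[0, 0, 0], 0], [[0, 0, 0], 0], [[0, 0, 0], 0], [[0, 0, -0.02], 0], [[0, 0, -0.02], 0]])

```text
t: 6.2
eef_pos: [511.0, 145.1, 36.8]
tcp_rot: [3.141, -0.0, -2.713]
ft_force: [0.4, 0.2, -0.5]
opening: 0.147
grip_force: 30.0
```

```bash
python3 go.py 492.1 398.8 160 3.6916
```

```text
t 6.2 tcp [511.01 145.07  36.79] rot [ 3.1414e+00 -5.0000e-04 -2.7135e+00] F [ 0.36  0.2  -0.48] M [ 0.038  0.041 -0.002] open 0.147 grip 30.0 j6 -1.847
shift mm [ -88.08  238.7  -123.2 ] norm [-0.3523  0.9548 -0.4928] turn about tool z norm -0.0388 rad -0.1219
```

Emit:
arm_command(rows=[[[0, 0, -0.06], 0], [[0, 0, -0.11], 0], [[0, 0, -0.12], 0], [[0, 0, -0.12], 0], [[0, 0, -0.08], 0]])

```text
t: 6.7
eef_pos: [511.4, 145.1, 161.5]
tcp_rot: [-3.141, 0.002, -2.713]
ft_force: [-0.4, 0.8, -0.8]
opening: 0.147
grip_force: 30.0
```

Emit:
arm_command(rows=[[[-0.02, 0.055, 0], 0], [[-0.035, 0.095, 0], 0], [[-0.04, 0.11, 0], 0], [[-0.04, 0.11, 0], 0], [[-0.04, 0.11, 0], 0]])

```text
t: 7.2
eef_pos: [500.3, 274.1, 158.1]
tcp_rot: [3.141, -0.001, -2.713]
ft_force: [0.7, 0.4, -0.8]
opening: 0.149
grip_force: 30.0
```

Emit:
arm_command(rows=[[[-0.04, 0.11, 0], 0], [[-0.04, 0.11, 0], 0], [[-0.04, 0.11, 0], 0], [[-0.037, 0.095, 0], 0], [[-0.02, 0.05, 0], -0.038]])

```text
t: 7.7
eef_pos: [490.9, 401.2, 157.8]
tcp_rot: [3.141, -0.001, -2.592]
ft_force: [0.0, -0.5, -0.4]
opening: 0.144
grip_force: 30.0
```

```bash
python3 go.py 492.1 398.8 125 3.6916; python3 - <<'E'
from h import *
n="top"; im,d=grab(n); W=cloud(n,d)
k=W.reshape(-1,3); c=np.hypot(k[:,0]-492,k[:,1]-398.8)<45
b=im[165:215,185:235]; b2=np.load("avg.npz")["top"]
z,_=grab("side")
r=lambda a:cv2.resize(a,(400,400),interpolation=cv2.INTER_CUBIC)
save("c2.png",np.hstack([r(im[140:220,170:250]),r(z[110:210,225:325])]))
E
```

```text
t 7.7 tcp [490.87 401.23 157.81] rot [ 3.1413e+00 -1.2000e-03 -2.5921e+00] F [ 0.01 -0.51 -0.41] M [0.023 0.077 0.04 ] open 0.144 grip 30.0 j6 -1.54
shift mm [ 0.17 -2.72 32.81] norm [ 0.0007 -0.0109  0.1313] turn about tool z norm -0.0002 rad -0.0005
```

View pics/c2.png

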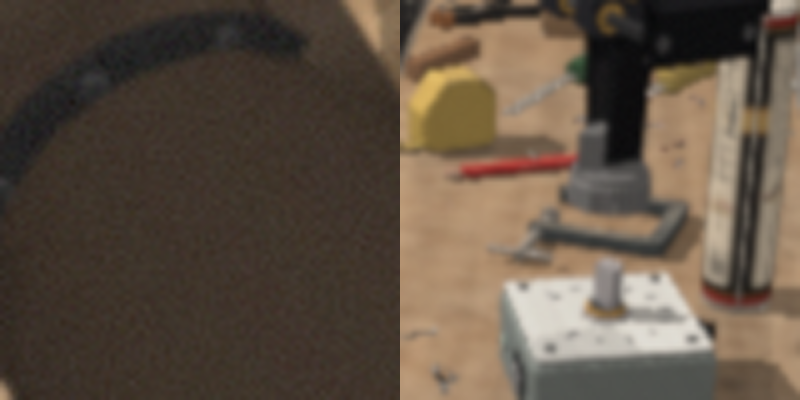

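In the side crop the knob (608,188) hangs right above the shaft (605,270). The top view is blocked by the arm. Moving down to just above the tip.

Emit:
arm_command(rows=[[[0.0007, -0.011, 0.03], 0], [[0, 0, 0.05], 0], [[0, 0, 0.04], 0], [[0, 0, 0.02], 0], [[0, 0, 0], 0]])

```text
t: 8.3
eef_pos: [493.2, 395.8, 123.0]
tcp_rot: [3.142, -0.002, -2.595]
ft_force: [0.6, 0.7, -0.6]
opening: 0.144
grip_force: 30.0
```

```bash
python3 go.py 492.1 398.8 118 3.6916
```

```text
t 8.3 tcp [493.21 395.78 123.02] rot [ 3.1416e+00 -1.7000e-03 -2.5952e+00] F [ 0.61  0.68 -0.61] M [0.063 0.036 0.05 ] open 0.144 grip 30.0 j6 -1.545
shift mm [-0.63  3.15  5.02] norm [-0.0025  0.0126  0.0201] turn about tool z norm -0.0012 rad -0.0036
```

Emit:
arm_command(rows=[[[-0.0025, 0.0126, 0], 0], [[0, 0, 0.004], 0], [[0, 0, 0], 0], [[0, 0, 0], 0], [[0, 0, 0], 0]])

```text
t: 8.8
eef_pos: [492.3, 399.4, 123.3]
tcp_rot: [3.142, 0.0, -2.594]
ft_force: [0.4, -1.0, -0.4]
opening: 0.147
grip_force: 30.0
```

```bash
python3 go.py 492.1 398.8 118 3.6916
```

```text
t 8.8 tcp [492.3  399.43 123.33] rot [ 3.1415e+00  3.0000e-04 -2.5941e+00] F [ 0.4  -0.97 -0.35] M [0.055 0.043 0.01 ] open 0.147 grip 30.0 j6 -1.541
shift mm [ 0.5  -0.43  5.33] norm [ 0.002  -0.0017  0.0213] turn about tool z norm -0.0008 rad -0.0025
```

Emit:
arm_command(rows=[[[0.001, -0.001, 0.006], 0], [[0, 0, 0.006], 0], [[0, 0, 0.005], 0], [[0, 0, 0.004], 0], [[0, 0, 0], 0]])

```text
t: 9.3
eef_pos: [492.1, 399.0, 117.7]
tcp_rot: [3.142, -0.0, -2.594]
ft_force: [0.3, 0.8, -0.4]
opening: 0.147
grip_force: 30.0
```

```bash
python3 go.py 492.1 398.8 115 3.6916
```

```text
t 9.3 tcp [492.14 398.98 117.67] rot [ 3.1416e+00 -3.0000e-04 -2.5942e+00] F [ 0.34  0.76 -0.43] M [0.063 0.045 0.035] open 0.147 grip 30.0 j6 -1.541
shift mm [ 0.13 -0.14  2.67] norm [ 0.0005 -0.0005  0.0107] turn about tool z norm -0.0008 rad -0.0026
```

Emit:
arm_command(rows=[[[0, 0, 0.004], 0], [[0, 0, 0.004], 0], [[0, 0, 0.004], 0], [[0, 0, 0], 0], [[0, 0, 0], 0]])

```text
t: 9.8
eef_pos: [492.2, 399.3, 114.9]
tcp_rot: [3.141, 0.0, -2.594]
ft_force: [0.4, 2.7, -1.5]
opening: 0.142
grip_force: 30.0
```

```bash
python3 go.py 492.1 398.8 115 3.6916
```

```text
t 9.8 tcp [492.22 399.27 114.9 ] rot [ 3.1413e+00  4.0000e-04 -2.5942e+00] F [ 0.36  2.7  -1.5 ] M [ 0.623  0.008 -0.016] open 0.142 grip 30.0 j6 -1.541
shift mm [ 0.35 -0.34 -0.1 ] norm [ 0.0014 -0.0014 -0.0004] turn about tool z norm -0.0008 rad -0.0026
```

A small side force (+y) means the shaft has entered the mouth, slightly off centre. Shift about 0.6 mm to +y and carry on.

Emit:
arm_command(rows=[[[-0.0012, 0.002, 0], 0], [[0, 0, 0.004], 0], [[0, 0, 0.004], 0], [[0, 0, 0], 0], [[0, 0, 0], 0]])

```text
t: 10.3
eef_pos: [492.1, 399.6, 112.8]
tcp_rot: [3.142, -0.0, -2.594]
ft_force: [0.3, 0.9, -1.0]
opening: 0.143
grip_force: 30.0
```

```bash
python3 go.py 492.1 398.8 115 3.6916
```

```text
t 10.3 tcp [492.13 399.58 112.79] rot [ 3.1415e+00 -2.0000e-04 -2.5942e+00] F [ 0.27  0.9  -1.01] M [0.244 0.032 0.038] open 0.143 grip 30.0 j6 -1.54
shift mm [ 0.43 -0.64 -2.21] norm [ 0.0017 -0.0026 -0.0088] turn about tool z norm -0.0008 rad -0.0026
```

Emit:
arm_command(rows=[[[-0.0004, 0.0006, 0.006], 0], [[0, 0, 0.006], 0], [[0, 0, 0.006], 0], [[0, 0, 0], 0], [[0, 0, 0], 0]])

```text
t: 10.8
eef_pos: [492.2, 399.8, 108.3]
tcp_rot: [3.142, -0.0, -2.594]
ft_force: [-0.2, 0.6, -1.6]
opening: 0.146
grip_force: 30.0
```

```bash
python3 go.py 492.1 398.8 102.3 3.6916
```

```text
t 10.8 tcp [492.2  399.78 108.31] rot [ 3.1416e+00 -1.0000e-04 -2.5941e+00] F [-0.21  0.65 -1.59] M [0.049 0.035 0.036] open 0.146 grip 30.0 j6 -1.54
shift mm [ 0.6  -0.79  6.01] norm [ 0.0024 -0.0031  0.024 ] turn about tool z norm -0.0008 rad -0.0026
```

Emit:
arm_command(rows=[[[0, 0, 0.006], 0], [[0, 0, 0.006], 0], [[0, 0, 0.005], 0], [[0, 0, 0], 0], [[0, 0, 0], 0]])

```text
t: 11.3
eef_pos: [492.2, 399.8, 104.1]
tcp_rot: [3.142, -0.0, -2.594]
ft_force: [0.3, -0.3, 0.3]
opening: 0.148
grip_force: 30.0
```

Emit:
arm_command(rows=[[[0, 0, 0.004], 0], [[0, 0, 0.003], 0], [[0, 0, 0.003], 0], [[0, 0, 0], 0], [[0, 0, 0], 0]])

```text
t: 11.8
eef_pos: [492.3, 399.9, 102.0]
tcp_rot: [3.142, 0.001, -2.594]
ft_force: [-1.8, -0.9, 5.0]
opening: 0.149
grip_force: 30.0
```

```bash
python3 go.py
```

```text
t 11.8 tcp [492.28 399.88 102.  ] rot [ 3.1415e+00  5.0000e-04 -2.5941e+00] F [-1.79 -0.87  5.  ] M [-0.159  0.224 -0.031] open 0.149 grip 30.0 j6 -1.54
```

Home at TCP z≈102 with 5 N, as predicted. Now pressing gently.

Emit:
arm_command(rows=[[[0, 0, 0.005], 0], [[0, 0, 0.005], 0], [[0, 0, 0.005], 0], [[0, 0, 0], 0], [[0, 0, 0], 0]])

```text
t: 12.3
eef_pos: [492.4, 399.9, 98.7]
tcp_rot: [3.142, 0.001, -2.594]
ft_force: [-2.7, -2.0, 9.1]
opening: 0.148
grip_force: 30.0
```

```bash
python3 go.py
```

```text
t 12.3 tcp [492.36 399.9   98.74] rot [ 3.1416e+00  9.0000e-04 -2.5941e+00] F [-2.69 -1.96  9.09] M [-0.229  0.484  0.01 ] open 0.148 grip 30.0 j6 -1.54
```

Emit:
arm_command(rows=[[[0.001, 0, 0.004], 0], [[0, 0, 0.004], 0], [[0, 0, 0.004], 0], [[0, 0, 0], 0], [[0, 0, 0], 0]])

```text
t: 12.8
eef_pos: [492.4, 399.9, 96.2]
tcp_rot: [3.142, 0.002, -2.594]
ft_force: [-2.4, -2.2, 13.0]
opening: 0.149
grip_force: 30.0
```

```bash
python3 go.py
```

```text
t 12.8 tcp [492.35 399.93  96.21] rot [ 3.1415e+00  1.8000e-03 -2.5941e+00] F [-2.44 -2.21 13.  ] M [-0.234  0.488  0.026] open 0.149 grip 30.0 j6 -1.54
```

Emit:
arm_command(rows=[[[0, 0, 0.002], 0], [[0, 0, 0.002], 0], [[0, 0, 0.002], 0], [[0, 0, 0], 0], [[0, 0, 0], 0]])

```text
t: 13.3
eef_pos: [492.4, 400.0, 95.6]
tcp_rot: [3.142, 0.002, -2.594]
ft_force: [-4.3, -2.9, 21.5]
opening: 0.149
grip_force: 30.0
```

```bash
python3 go.py
```

```text
t 13.3 tcp [492.44 399.96  95.55] rot [ 3.1415e+00  2.4000e-03 -2.5941e+00] F [-4.35 -2.93 21.5 ] M [-0.573  0.929 -0.002] open 0.149 grip 30.0 j6 -1.54
```

The force jumped to 21.5 N over 0.7 mm, so that is the stop. I'll hold, check that it's steady, and take a look.

Emit:
arm_command(rows=[[[0, 0, 0], 0], [[0, 0, 0], 0], [[0, 0, 0], 0], [[0, 0, 0], 0], [[0, 0, 0], 0]])

```text
t: 13.8
eef_pos: [492.4, 400.0, 95.6]
tcp_rot: [3.142, 0.003, -2.594]
ft_force: [-3.9, -3.2, 20.2]
opening: 0.143
grip_force: 30.0
```

```bash
python3 go.py; python3 - <<'E'
from h import *
z,_=grab("side"); save("c3.png",cv2.resize(z[130:220,230:330],(600,540),interpolation=cv2.INTER_CUBIC))
E
```

```text
t 13.8 tcp [492.45 400.    95.57] rot [ 3.1415e+00  2.5000e-03 -2.5941e+00] F [-3.94 -3.25 20.25] M [-0.549  0.891  0.013] open 0.143 grip 30.0 j6 -1.54
```

View pics/c3.png

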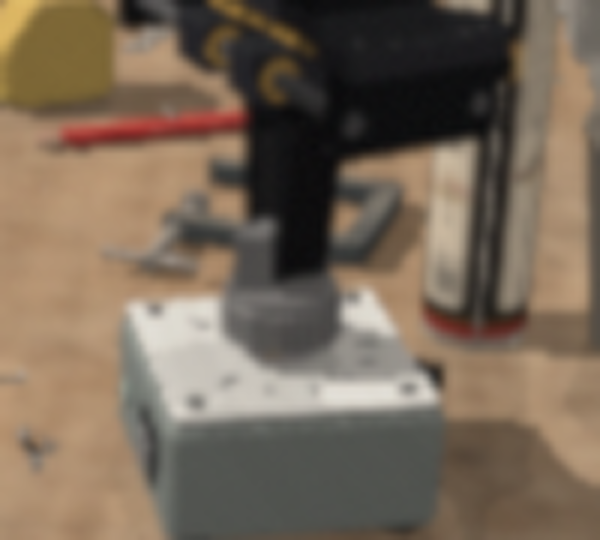

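The crop shows the knob (280,315) seated low on the box top and still gripped. The force is steady at about 20 N, so I'm handing in.

```bash
python3 -c "
from h import *
print(env.job_done())"
```

```text
the job is handed in; nothing more can be done
None
```

I fitted the grey knob onto the shaft with the flats matched, pushed it fully home, and pressed it to the stop. The gripper still holds it there with a steady push of about 20 N, and I handed the job in at about 14 s.

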